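Release the latched key on the speaker switch box

ROBOT

A 6-joint arm with a two-finger parallel gripper is mounted at the origin on a cart in front of the work surface, level with it; the furniture and walls round the work are solid. World frame = base frame: x ahead of the robot, y to its left, z up, the work surface at z = 0. Lengths are in m, angles in rad, forces in N, time in s.
With the tool pointing down it reaches from about 0.25 to 0.775 m from the base axis. Payload 4 kg.
Tool frame: the origin (TCP) lies midway between the tips of the shut fingers; the grasp point (between the pads) lies robot.tcp_to_grasp behind it (robot.tcp_to_grasp is the distance from the TCP to the grasp point, in m); y points along the fingers, x is the direction in which the jaws open and shut, and the axes are right-handed (so a half turn about y gives the same grasp; the last joint's range is limited). The gripper opens to 94 mm and grips with 3 to 60 N. Pads are 16 mm wide; open, the fingers measure 119 mm over their backs; the gripper's body (75 mm by 177 mm) begins 78 mm behind the grasp point.
Start: joints at [1.166, 0.087, 1.371, -0, 1.684, -0.103], TCP at [0.163, 0.525, 0.206] pointing down, gripper open.
Joint ranges: [-3.1, 3.1], [-0.76, 2.03], [0.27, 2.55], [-1.08, 4.22], [0.17, 2.65], [-2.57, 2.57]. Speed limits (rad/s): [2.79, 2.79, 3.14, 3.14, 3.14, 3.14].

INTERFACE

Orientations are given as [roll, pitch, yaw] about the fixed x, y, z axes, in that order (R = Rz(yaw) Ry(pitch) Rx(roll)).
In Python, from bench import robot gives the robot as it stands.
- The arm moves only by the tool arm_command, never from a script. Its argument "series" is text: rows parted by semicolons, each of 7 numbers parted by spaces: the turn, a rotation vector about the tool's x, y, z in rad, then the shift along the tool's x, y, z in m, then the finger opening in m, from 0 to 0.094. A call has 1 to 12 rows; each row shifts and turns the pose as measured when the row begins, along the tool's axes as they then stand; what a row does not reach is not made up. A row lasts 1/10 s, in which the tool goes at most 50 mm and 8.59 degrees, less where a joint would pass 70% of its speed; a pose out of reach is approached as far as the arm can. A call with a gripper value outside its range is refused whole. The fingers move at their own pace and stop on an object; the grip force is fixed at half the most. Time passes only in rows, so rows that do not move let the fingers close. It gives the time, the measured TCP pose, the force and the opening at its end, in the units of the state.
- robot.get_obs(): the state, without advancing time (a new reading comes with each control period).
- robot.snapshot(name): name is "side" or "top" or "wrist"; returns the picture (400x640x3 uint8, blue, green, red); there is no depth.
- robot.camera_params(name): a dict with "fx", "fy", "cx", "cy" (pixels), "extrinsics" (4x4, takes a point from camera to world coordinates). Camera axes: x right, y up, looking along -z (the intrinsics and any distortion apply to the point x, -y, -z); pixel columns grow to the right and rows downward; lengths in m; the calibration is good to about 2 mm. A picture is of the moment at which its call begins: read the wrist's pose just before it. camera_params takes no time and is no camera call; for the wrist camera it gives the pose at the moment of the call.
- robot.close_job(): hands the job in, once; it reports no verdict.
Trained networks look in the newest picture that a camera, given by its name, has taken for a name from the list of things; names that differ only in an ending like _2 or _b are one class to them, and where a whole thing is asked for, a point or a joint stands for the part that bears it (a point fixed in the world has none). Each returns a list of dicts, best first, with "score" (0 to 1); they miss things now and then, are a little off and sometimes report something else, mostly with a low value. They report only what shows in the picture. A call takes as long as a camera call.
- robot.spot_in(camera, target): "centre" ([x, y, z] in m, in the coordinates of the camera as it stood for that picture, good to about 4 mm: the middle of the surface that is visible of it).
The state is a dict: "time": time; "joint_positions": joint angles; "qvel": joint speeds; "joint_torque": joint torques, N m; "tool_pos": TCP position; "ee_rot": TCP orientation; "wrist_force": force on the tool from outside, world axes, zero at the start; "wrist_torque": the same for the moment, N m; "width": finger opening in m.
Only numpy, scipy, OpenCV 4.12 (cv2) and the standard library are available. Lean on these libraries where they do the work, as an engineer would, in place of code of your own. Each camera call takes 0.05 s, during which the arm holds its last target.

TASK

One of the four identical white keys on the speaker switch box is still latched down, a few millimetres lower than the rest. With the fingertips, tap each key lightly, one after the other from left to right as the robot sees them, to feel which one is down; then press that key fully in and let go so that it springs back up, and leave all four keys up. Do not push in any other key, press firmly but without hitting hard, and leave the loose tweeter, sanding block and capacitor where they lie.

Things in the scene. Friction and masses are not known exactly. Their poses are not given: they have to be found in the camera images.
- switch_box: grey loudspeaker switch box, 130 (x) x 230 (y) x 50 mm high, screwed to the table; origin at the centre of its underside. Its own x points away from the robot, its y to the robot's left along the row of four white keys. On the far side of its top, 62 mm behind the row, stand four pairs of red and black binding posts, 15 mm high.
- place_1 (a point): fixed point on the box's top face (50 mm above the table) under the middle of the first (leftmost) key in the row; neighbouring places are 46 mm apart along the box's y
- place_2 (a point): fixed point on the box's top face (50 mm above the table) under the middle of the second key in the row; neighbouring places are 46 mm apart along the box's y
- place_3 (a point): fixed point on the box's top face (50 mm above the table) under the middle of the third key in the row; neighbouring places are 46 mm apart along the box's y
- place_4 (a point): fixed point on the box's top face (50 mm above the table) under the middle of the fourth (rightmost) key in the row; neighbouring places are 46 mm apart along the box's y
- key_a_top (a point): middle of the top face of white key a; it moves with the key. Which place each key occupies changes from run to run. The cap is 34 (box x) by 26 mm (box y); its top stands 18 mm above the box's top face when up, 11.5 mm when latched, 6 mm when fully in. A low black frame, 4 mm high, runs round it.
- key_a (a joint): how far key a is pressed, m: 0 up, about 0.0065 latched, hard stop at 0.012. Sprung: 4 N moves it from the top, 0.9 N more per mm, 15 N at the stop. A 5 N touch sinks an up key 1 to 2 mm; a latched key gives only 0.5 to 1 mm at 5 N, 2 mm at 10 N, and stays latched. Pressed past 0.0105 (13 N or more) and let go, a latched key springs up and stays up.
- key_b_top (a point): middle of the top face of white key b; it moves with the key. Which place each key occupies changes from run to run. The cap is 34 (box x) by 26 mm (box y); its top stands 18 mm above the box's top face when up, 11.5 mm when latched, 6 mm when fully in. A low black frame, 4 mm high, runs round it.
- key_b (a joint): how far key b is pressed, m: 0 up, about 0.0065 latched, hard stop at 0.012. Sprung: 4 N moves it from the top, 0.9 N more per mm, 15 N at the stop. A 5 N touch sinks an up key 1 to 2 mm; a latched key gives only 0.5 to 1 mm at 5 N, 2 mm at 10 N, and stays latched. Pressed past 0.0105 (13 N or more) and let go, a latched key springs up and stays up.
- key_c_top (a point): middle of the top face of white key c; it moves with the key. Which place each key occupies changes from run to run. The cap is 34 (box x) by 26 mm (box y); its top stands 18 mm above the box's top face when up, 11.5 mm when latched, 6 mm when fully in. A low black frame, 4 mm high, runs round it.
- key_c (a joint): how far key c is pressed, m: 0 up, about 0.0065 latched, hard stop at 0.012. Sprung: 4 N moves it from the top, 0.9 N more per mm, 15 N at the stop. A 5 N touch sinks an up key 1 to 2 mm; a latched key gives only 0.5 to 1 mm at 5 N, 2 mm at 10 N, and stays latched. Pressed past 0.0105 (13 N or more) and let go, a latched key springs up and stays up.
- key_d_top (a point): middle of the top face of white key d; it moves with the key. Which place each key occupies changes from run to run. The cap is 34 (box x) by 26 mm (box y); its top stands 18 mm above the box's top face when up, 11.5 mm when latched, 6 mm when fully in. A low black frame, 4 mm high, runs round it.
- key_d (a joint): how far key d is pressed, m: 0 up, about 0.0065 latched, hard stop at 0.012. Sprung: 4 N moves it from the top, 0.9 N more per mm, 15 N at the stop. A 5 N touch sinks an up key 1 to 2 mm; a latched key gives only 0.5 to 1 mm at 5 N, 2 mm at 10 N, and stays latched. Pressed past 0.0105 (13 N or more) and let go, a latched key springs up and stays up.
- tweeter_1: loose black round tweeter with silver dome, 76 mm wide, 37 mm high, standing beside the left end of the box; origin at the centre of its underside; bystander
- sand_block: loose brown sanding block, 63 x 105 x 34 mm, lying beside the right end of the box; origin at the centre of its underside; bystander
- cap_3: loose yellow capacitor with wire leads, 21 x 84 x 21 mm, lying on the robot's side of the box; origin at the centre of its underside; bystander

How it is judged:
By the outcome, as a careful person would: the job done as asked, in the order asked, and still so for the second after the job is handed in, with the robot touching nothing.
It also fails if it takes over 42 s, if anything falls off the work surface, if the arm or the gripper's body presses on something with over 40 N, if the wrist force passes 120 N, or if a joint passes its speed limit or range.

## Working session

There is one attempt and no reset: what is moved stays moved. The work goes in short steps, Python scripts to look and compute and a tool call to move; the robot and the scene stay as the last step left them, time stands still between calls to the robot, and variables do not carry over. Pictures are saved under pics/ and viewed, and the job is handed in when it is done.

Besides the shell and the picture viewer there is one more tool, called after ">>>" as a command line: name --argument value ..., lists and objects as JSON in quotes. arm_command: Moves the arm, as the interface text tells. Its arguments: {"type":"object","properties":{"series":{"type":"string"}},"required":["series"]}

```bash
mkdir -p pics; ls
python3 - <<'E'
from bench import robot
import cv2,numpy as np
print(robot.get_obs(), robot.tcp_to_grasp)
for c in ("top","side"):
    cv2.imwrite(f"pics/{c}0.png",robot.snapshot(c))
    T=np.array(robot.camera_params(c)["extrinsics"])
    for n in ("switch_box","key_a_top","tweeter_1","sand_block","cap_3"):
        for d in robot.spot_in(c,n)[:6]:
            print(c,n,round(d["score"],2),np.round((T@np.r_[d["centre"],1])[:3],4))
E
```

```text
pics
{'time': 0.0, 'joint_positions': array([ 1.16590678e+00,  8.79292023e-02,  1.37223623e+00, -1.50935134e-05,
        1.68361259e+00, -1.03119893e-01]), 'qvel': array([ 0.00031308,  0.0005172 , -0.00070172, -0.00106693,  0.00049775,
        0.0002141 ]), 'joint_torque': array([-1.41525848e-03, -3.40174770e+01, -3.02430046e+01,  7.16316327e-02,
        3.29126290e-02, -1.88058925e-04]), 'tool_pos': array([0.16326698, 0.52463028, 0.20432744]), 'ee_rot': array([-1.57058629,  0.0021753 ,  1.26902522]), 'wrist_force': array([-0.56243591, -0.41829825,  0.11131393]), 'wrist_torque': array([-0.01764634,  0.02648117, -0.00503793]), 'width': 0.09371087349951752} 0.0188
top switch_box 0.65 [0.5433 0.0123 0.0483]
top switch_box 0.38 [0.4119 0.0254 0.0172]
top key_a_top 0.62 [ 0.5415 -0.0554  0.0704]
top tweeter_1 0.55 [0.503  0.1971 0.0338]
top tweeter_1 0.49 [0.5426 0.0139 0.0493]
top sand_block 0.83 [ 0.6081 -0.1578  0.0351]
top sand_block 0.74 [0.546  0.008  0.0507]
top sand_block 0.27 [0.5169 0.0282 0.0704]
top cap_3 0.53 [0.4132 0.0251 0.0219]
side switch_box 0.96 [ 0.5485 -0.0587  0.0486]
side switch_box 0.48 [0.4073 0.018  0.0144]
side key_a_top 0.71 [0.4956 0.1953 0.0278]
side key_a_top 0.57 [ 0.5398 -0.065   0.0641]
side tweeter_1 0.71 [0.4982 0.1978 0.0287]
side tweeter_1 0.65 [ 0.5283 -0.0245  0.0638]
side sand_block 0.66 [ 0.6075 -0.1872  0.0356]
side cap_3 0.71 [0.414  0.0214 0.0142]
```

View pics/top0.png

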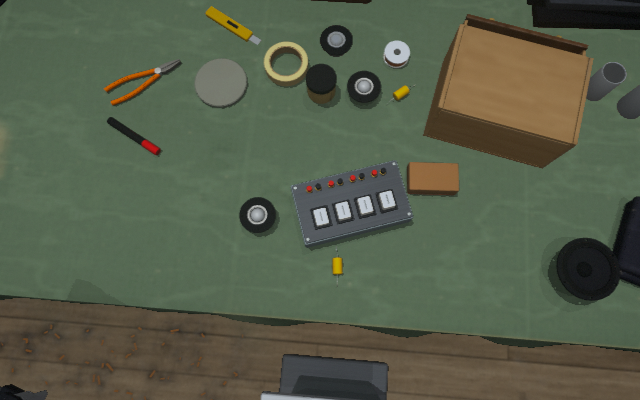

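View pics/side0.png

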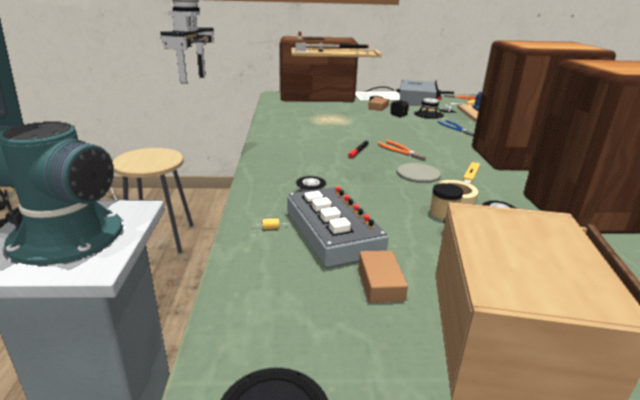

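The top view shows the box with its keys at about (321,217), (344,211), (365,206) and (387,201). The tweeter is at (257,215), the sanding block at (433,178) and the capacitor at (338,266). Next I'll segment the keys and the box.

Run:
```python
from bench import robot
import cv2,numpy as np
im=cv2.imread("pics/top0.png"); p=robot.camera_params("top"); T=np.array(p["extrinsics"])
print({k:p[k] for k in p if k!="extrinsics"},T.round(3).tolist())
def bp(u,v,z):
    d=T[:3,:3]@np.array([(u-p["cx"])/p["fx"],-(v-p["cy"])/p["fy"],-1.]); o=T[:3,3]
    return o+d*(z-o[2])/d[2]
m=(im.min(2)>140).astype(np.uint8); m[:190]=0;m[235:]=0;m[:,:300]=0;m[:,405:]=0
n,l,s,c=cv2.connectedComponentsWithStats(m)
P=[]
for i in range(1,n):
    if s[i,4]>60: print(s[i],c[i].round(1),bp(*c[i],0.068).round(4)); P.append(bp(*c[i],0.068)[:2])
P=np.array(P);P=P[np.argsort(-P[:,1])];k=np.polyfit(P[:,1],P[:,0],1);print(k,np.diff(P,axis=0))
cv2.imwrite("pics/topz.png",cv2.resize(im[150:290,230:470],None,fx=3.3,fy=3.3,interpolation=cv2.INTER_CUBIC))
im=cv2.imread("pics/side0.png")
cv2.imwrite("pics/sidez.png",cv2.resize(im[165:285,260:420],None,fx=4.5,fy=4.5,interpolation=cv2.INTER_CUBIC))
for uv in [(294,185),(396,164),(411,214),(306,243)]: print(bp(*uv,.05).round(3))
```

```text
{'fx': 477.08001148087294, 'fy': 477.08001148087294, 'cx': 323.2545265110563, 'cy': 204.56051582707784} [[0.083, 0.971, -0.225, 0.309], [-0.997, 0.08, -0.023, 0.044], [-0.005, 0.227, 0.974, 1.001], [0.0, 0.0, 0.0, 1.0]]
[380 191  15  17 188] [387.1 199. ] [ 0.547  -0.0603  0.068 ]
[358 196  15  18 195] [365.  204.4] [ 0.5322 -0.0168  0.068 ]
[336 202  15  17 194] [343.  209.9] [0.5172 0.0265 0.068 ]
[314 208  15  17 195] [320.8 216.1] [0.501  0.0696 0.068 ]
[-0.35356752  0.52603112] [[ 0.01623168 -0.04310966]
 [ 0.01497751 -0.04327115]
 [ 0.01481922 -0.04349236]]
[0.566 0.131 0.05 ]
[ 0.628 -0.077  0.05 ]
[ 0.524 -0.113  0.05 ]
[0.447 0.095 0.05 ]
```

View pics/topz.png

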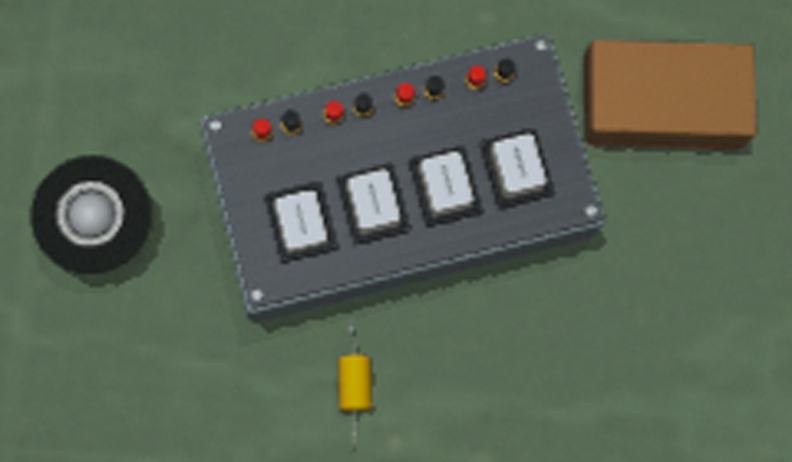

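View pics/sidez.png

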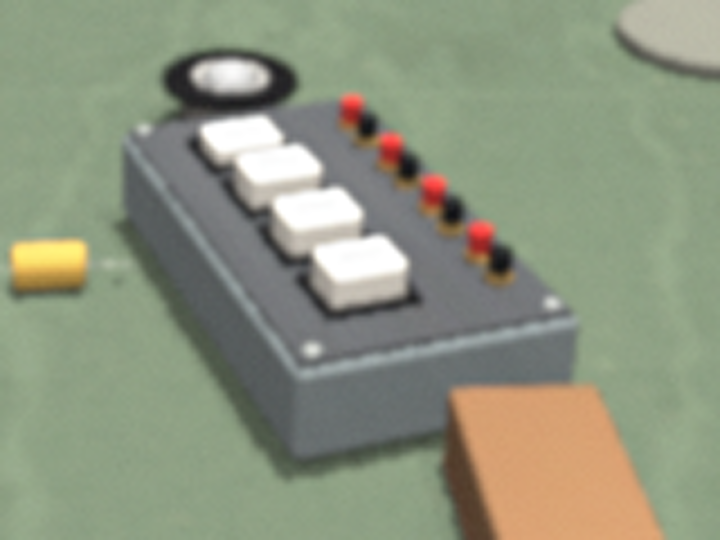

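Zoomed in, the leftmost key looks lower, but I'll confirm that by touch. The box yaw is about 0.34 rad. I'll close the fingers and fly over to the first key, staying high.

>>> arm_command --series "0 0.13 0 -0.026 0 -0.036 0; 0 0.13 0 -0.021 0 -0.039 0; 0 0.13 0 -0.016 0 -0.042 0; 0 0.13 0 -0.011 0 -0.044 0; 0 0.13 0 -0.005 0 -0.045 0; 0 0.13 0 0.001 0 -0.045 0; 0 0.13 0 0.007 0 -0.044 0; 0 0 0 0.012 0 -0.043 0; 0 0 0 0.012 0 -0.043 0; 0 0 0 0.012 0 -0.043 0"

```text
time: 1.6
tool_pos: [0.4302, 0.1525, 0.206]
ee_rot: [-1.569, -0.006, 0.333]
wrist_force: [0.7, 1.1, 0.4]
width: 0.0173
```

```bash
cat > h.py <<'E'
from bench import robot
import numpy as np
from scipy.spatial.transform import Rotation as Ro
def rel(t,yaw=0.340):
    o=robot.get_obs(); R=Ro.from_euler("xyz",o["ee_rot"])
    G=Ro.from_euler("xyz",[-np.pi/2,0,yaw])
    print("t",round(o["time"],2),"pos",o["tool_pos"].round(4),"F",o["wrist_force"].round(2),"w",round(o["width"],4))
    print("turn",(R.inv()*G).as_rotvec().round(3),"shift",R.inv().apply(np.array(t)-o["tool_pos"]).round(4))
E
python3 - <<'E'
from h import *
import cv2
rel([.5015,.0696,.2])
im=robot.snapshot("wrist");cv2.imwrite("pics/w0.png",im)
p=robot.camera_params("wrist");print(np.round(p["extrinsics"],3).tolist(),p["fx"],p["cx"],p["cy"])
E
```

```text
t 1.6 pos [0.4302 0.1525 0.206 ] F [0.7  1.05 0.43] w 0.0173
turn [-0.002 -0.007  0.006] shift [ 0.0403  0.006  -0.1017]
[[0.948, -0.307, -0.09, 0.409], [0.32, 0.915, 0.245, 0.217], [0.007, -0.261, 0.965, 0.384], [0.0, 0.0, 0.0, 1.0]] 298.73302276231914 318.80117280405676 196.78077069913087
```

View pics/w0.png

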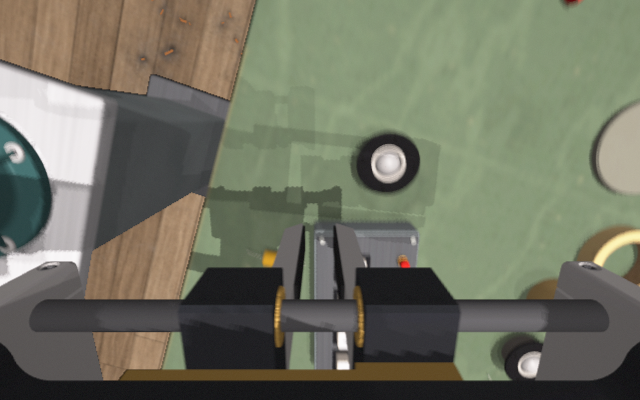

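The wrist view shows the tweeter at (388,162). The box sits behind the fingers at about (365,290), so the keys are hidden. The top-view fit agrees with the 46 mm spacing, so I'll go to hover above key 1.

>>> arm_command --series "0 -0.007 0 0.015 0 -0.037 0; 0 0 0 0.015 0 -0.037 0; 0 0 0 0.012 0.02 -0.028 0; 0 0 0 0 0.04 0 0; 0 0 0 0 0.03 0 0; 0 0 0 0 0 0 0; 0 0 0 0 0 0 0"

```text
time: 2.35
tool_pos: [0.5133, 0.0569, 0.1167]
ee_rot: [-1.577, -0.013, 0.325]
wrist_force: [-0.5, 0.1, 0.6]
width: 0.0006
```

Run:
```python
from h import *
import cv2
rel([.5018,.0699,.085])
im=robot.snapshot("top");cv2.imwrite("pics/t1.png",cv2.resize(im[100:300,200:480],None,fx=2.8,fy=2.8))
im=robot.snapshot("side");cv2.imwrite("pics/s1.png",cv2.resize(im[100:285,260:420],None,fx=3.2,fy=3.2))
```

```text
t 2.35 pos [0.5133 0.0569 0.1167] F [-0.47  0.12  0.61] w 0.0006
turn [ 0.006 -0.015  0.013] shift [-0.0072  0.0315  0.0162]
```

View pics/t1.png

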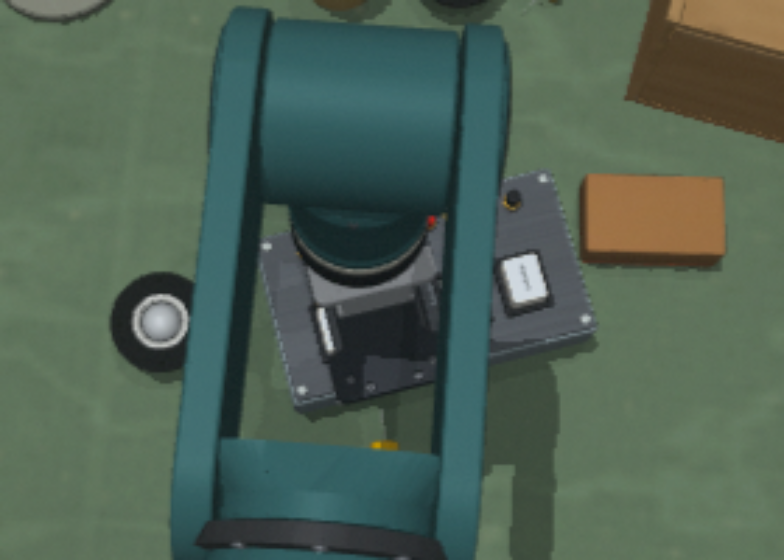

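View pics/s1.png

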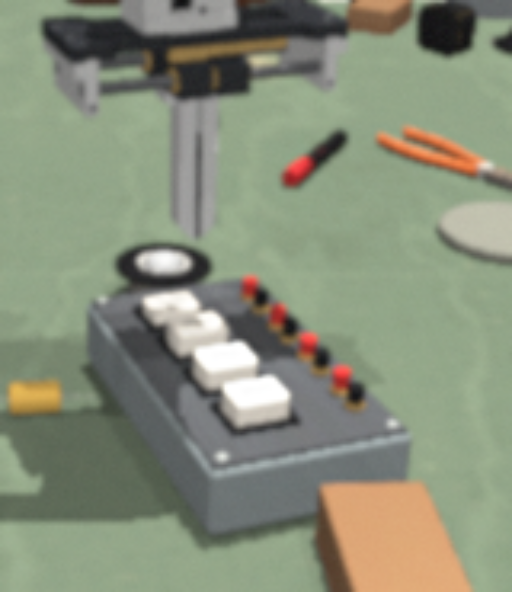

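The side view shows the closed fingers at about (195,235), above the row and a little past key 1. The move overshot by about 16 mm, so I'll correct that.

>>> arm_command --series "0.006 -0.015 0.013 -0.007 0.005 0.016 0; 0 0 0 0 0.005 0 0; 0 0 0 0 0 0 0; 0 0 0 0 0 0 0"

```text
time: 2.85
tool_pos: [0.5032, 0.0727, 0.1118]
ee_rot: [-1.573, -0.009, 0.344]
wrist_force: [-0.4, 0.3, -0.2]
width: 0.0002
```

Run:
```python
from h import *
rel([.5018,.0699,.085])
```

```text
t 2.85 pos [0.5032 0.0727 0.1118] F [-0.4   0.31 -0.2 ] w 0.0002
turn [0.003 0.004 0.009] shift [-0.0026  0.0267 -0.0021]
```

>>> arm_command --series "0.003 0.004 0.009 -0.002 0.008 -0.002 0; 0 0 0 0 0.008 0 0; 0 0 0 0 0.008 0 0; 0 0 0 0 0.002 0 0; 0 0 0 0 0 0 0; 0 0 0 0 0 0 0"

```text
time: 3.45
tool_pos: [0.5018, 0.0695, 0.0829]
ee_rot: [-1.57, 0.002, 0.339]
wrist_force: [0.0, -0.1, -0.3]
width: 0.0003
```

Run:
```python
from h import *
rel([.5018,.0699,.075])
```

```text
t 3.45 pos [0.5018 0.0695 0.0829] F [ 0.05 -0.11 -0.32] w 0.0003
turn [-0.001 -0.001 -0.002] shift [0.0002 0.0079 0.0004]
```

Well centred. I'll descend gently to z of about 0.071, and from there go in 1 mm steps.

>>> arm_command --series "0 0 0 0 0.004 0 0; 0 0 0 0 0.004 0 0; 0 0 0 0 0.002 0 0; 0 0 0 0 0 0 0; 0 0 0 0 0 0 0"

```text
time: 3.95
tool_pos: [0.5022, 0.0695, 0.0725]
ee_rot: [-1.57, 0.0, 0.339]
wrist_force: [-1.2, 0.4, 0.2]
width: 0.0002
```

>>> arm_command --series "0 0 0 0 0.001 0 0; 0 0 0 0 0.001 0 0"

```text
time: 4.15
tool_pos: [0.5025, 0.0695, 0.0709]
ee_rot: [-1.571, -0.0, 0.339]
wrist_force: [0.1, 0.4, 0.2]
width: 0.0006
```

>>> arm_command --series "0 0 0 0 0.001 0 0; 0 0 0 0 0 0 0"

```text
time: 4.35
tool_pos: [0.5025, 0.0695, 0.0698]
ee_rot: [-1.571, -0.0, 0.339]
wrist_force: [-0.3, 0.0, -2.1]
width: 0.0004
```

>>> arm_command --series "0 0 0 0 0.001 0 0; 0 0 0 0 0.001 0 0"

```text
time: 4.55
tool_pos: [0.5027, 0.0695, 0.0678]
ee_rot: [-1.571, -0.001, 0.339]
wrist_force: [0.2, -0.1, -0.2]
width: 0.0005
```

>>> arm_command --series "0 0 0 0 0.001 0 0; 0 0 0 0 0 0 0"

```text
time: 4.75
tool_pos: [0.5026, 0.0695, 0.0666]
ee_rot: [-1.571, -0.001, 0.339]
wrist_force: [-0.3, -1.0, -0.0]
width: 0.0005
```

>>> arm_command --series "0 0 0 0 0.001 0 0; 0 0 0 0 0 0 0"

```text
time: 4.95
tool_pos: [0.5026, 0.0695, 0.0654]
ee_rot: [-1.571, -0.0, 0.339]
wrist_force: [1.0, -0.3, 0.3]
width: 0.0002
```

There's no resistance at 0.0654, and an up key would have pushed back by now. I'll keep feeling downward.

>>> arm_command --series "0 0 0 0 0.001 0 0; 0 0 0 0 0.001 0 0"

```text
time: 5.15
tool_pos: [0.5027, 0.0695, 0.0635]
ee_rot: [-1.571, -0.001, 0.339]
wrist_force: [-0.2, -0.0, 0.6]
width: 0.0005
```

>>> arm_command --series "0 0 0 0 0.001 0 0; 0 0 0 0 0 0 0"

```text
time: 5.35
tool_pos: [0.5025, 0.0695, 0.0621]
ee_rot: [-1.571, -0.0, 0.339]
wrist_force: [-0.8, -0.5, -0.0]
width: 0.0005
```

>>> arm_command --series "0 0 0 0 0.001 0 0; 0 0 0 0 0 0 0"

```text
time: 5.55
tool_pos: [0.5028, 0.0695, 0.0617]
ee_rot: [-1.571, -0.001, 0.339]
wrist_force: [0.1, -0.1, 0.2]
width: 0.0006
```

>>> arm_command --series "0 0 0 0 0.001 0 0"

```text
time: 5.65
tool_pos: [0.5029, 0.0695, 0.0613]
ee_rot: [-1.571, -0.001, 0.339]
wrist_force: [-2.0, -0.3, 5.9]
width: 0.0006
```

>>> arm_command --series "0 0 0 0 0.001 0 0"

```text
time: 5.75
tool_pos: [0.5029, 0.0695, 0.0612]
ee_rot: [-1.571, -0.001, 0.339]
wrist_force: [-2.4, -0.1, 6.6]
width: 0.0005
```

Contact at 0.0613 with 6 N and hardly any give, so key 1 is the latched one. I'll lift and tap the other three in order before pressing it.

>>> arm_command --series "0 0 0 0 -0.008 0 0; 0 0 0 0 -0.01 0 0; 0 0 0 0 -0.006 0 0; 0 0 0 0 0 0 0; 0 0 0 0 0 -0.016 0; 0 0 0 0 0 -0.016 0; 0 0 0 0 0 -0.01 0; 0 0 0 0 0 0 0; 0 0 0 0 0 0 0"

```text
time: 6.65
tool_pos: [0.5183, 0.0259, 0.0864]
ee_rot: [-1.572, -0.002, 0.339]
wrist_force: [-0.1, -0.1, 0.1]
width: 0.0007
```

Run:
```python
from h import *
rel([.5172,.0265,.072])
```

```text
t 6.65 pos [0.5183 0.0259 0.0864] F [-0.12 -0.13  0.09] w 0.0007
turn [ 0.001 -0.001  0.002] shift [-0.0008  0.0144  0.001 ]
```

>>> arm_command --series "0 0 0 -0.001 0.005 0.001 0; 0 0 0 0 0.005 0 0; 0 0 0 0 0.002 0 0; 0 0 0 0 0 0 0; 0 0 0 0 0 0 0"

```text
time: 7.15
tool_pos: [0.5157, 0.0278, 0.0722]
ee_rot: [-1.571, 0.0, 0.34]
wrist_force: [-0.4, -0.6, 0.3]
width: 0.0007
```

>>> arm_command --series "0 0 0 0 0.001 0 0; 0 0 0 0 0.001 0 0; 0 0 0 0 0 0 0"

```text
time: 7.45
tool_pos: [0.5159, 0.0281, 0.0704]
ee_rot: [-1.571, -0.0, 0.341]
wrist_force: [0.2, -0.1, -0.6]
width: 0.0004
```

>>> arm_command --series "0 0 0 0 0.001 0 0; 0 0 0 0 0 0 0"

```text
time: 7.65
tool_pos: [0.516, 0.0281, 0.0695]
ee_rot: [-1.571, -0.001, 0.341]
wrist_force: [-0.5, -0.3, 0.5]
width: 0.0003
```

>>> arm_command --series "0 0 0 0 0.001 0 0"

```text
time: 7.75
tool_pos: [0.5162, 0.0281, 0.0687]
ee_rot: [-1.571, -0.001, 0.341]
wrist_force: [-0.7, 0.1, 0.4]
width: 0.0007
```

>>> arm_command --series "0 0 0 0 0.001 0 0"

```text
time: 7.85
tool_pos: [0.5162, 0.0281, 0.0681]
ee_rot: [-1.571, -0.001, 0.341]
wrist_force: [-1.9, -0.7, 3.6]
width: 0.0003
```

>>> arm_command --series "0 0 0 0 0.001 0 0"

```text
time: 7.95
tool_pos: [0.5162, 0.0281, 0.0677]
ee_rot: [-1.571, -0.001, 0.341]
wrist_force: [-1.9, -0.5, 4.7]
width: 0.0005
```

Key 2 is up: contact at 0.068 with 4.7 N. On to key 3.

>>> arm_command --series "0 0 0 0 -0.006 0 0; 0 0 0 0 -0.01 0 0; 0 0 0 0 -0.002 0 0; 0 0 0 0 0 0 0; 0 0 0 0 0 -0.016 0; 0 0 0 0 0 -0.016 0; 0 0 0 0 0 -0.012 0; 0 0 0 0 0 0 0; 0 0 0 0 0 0 0"

```text
time: 8.85
tool_pos: [0.5326, -0.0186, 0.0863]
ee_rot: [-1.572, -0.001, 0.339]
wrist_force: [0.4, -0.1, -0.4]
width: 0.0003
```

Run:
```python
from h import *
rel([.5322,-.0168,.072])
```

```text
t 8.85 pos [ 0.5326 -0.0186  0.0863] F [ 0.4  -0.13 -0.38] w 0.0003
turn [ 0.001 -0.001  0.001] shift [0.0002 0.0143 0.0018]
```

>>> arm_command --series "0 0 0 0 0.005 0.001 0; 0 0 0 0 0.005 0 0; 0 0 0 0 0.003 0 0; 0 0 0 0 0 0 0; 0 0 0 0 0.001 0 0; 0 0 0 0 0 0 0"

```text
time: 9.45
tool_pos: [0.5311, -0.0163, 0.0699]
ee_rot: [-1.57, 0.001, 0.341]
wrist_force: [0.0, 0.2, 0.4]
width: 0.0007
```

>>> arm_command --series "0 0 0 0 0.001 0 0"

```text
time: 9.55
tool_pos: [0.5313, -0.0162, 0.0692]
ee_rot: [-1.57, 0.0, 0.341]
wrist_force: [1.0, -0.4, -0.2]
width: 0.0002
```

>>> arm_command --series "0 0 0 0 0.001 0 0"

```text
time: 9.65
tool_pos: [0.5314, -0.0161, 0.0683]
ee_rot: [-1.571, -0.0, 0.341]
wrist_force: [-0.6, -0.4, 2.7]
width: 0.0004
```

>>> arm_command --series "0 0 0 0 0.001 0 0"

```text
time: 9.75
tool_pos: [0.5314, -0.0161, 0.0679]
ee_rot: [-1.571, -0.0, 0.341]
wrist_force: [-2.1, 0.4, 4.8]
width: 0.0002
```

>>> arm_command --series "0 0 0 0 0.0005 0 0"

```text
time: 9.85
tool_pos: [0.5314, -0.0161, 0.0681]
ee_rot: [-1.571, -0.001, 0.341]
wrist_force: [-2.4, -0.1, 4.6]
width: 0.0002
```

Key 3 is up as well. On to key 4.

>>> arm_command --series "0 0 0 0 -0.006 0 0; 0 0 0 0 -0.01 0 0; 0 0 0 0 -0.002 0 0; 0 0 0 0 0 0 0; 0 0 0 0 0 -0.016 0; 0 0 0 0 0 -0.016 0; 0 0 0 0 0 -0.011 0; 0 0 0 0 0 0 0; 0 0 0 0 0 0 0"

```text
time: 10.75
tool_pos: [0.5477, -0.0618, 0.0867]
ee_rot: [-1.572, -0.001, 0.339]
wrist_force: [-0.1, 0.4, -0.1]
width: 0.0006
```

Run:
```python
from h import *
rel([.547,-.0603,.072])
```

```text
t 10.75 pos [ 0.5477 -0.0618  0.0867] F [-0.08  0.4  -0.11] w 0.0006
turn [ 0.001 -0.001  0.001] shift [-0.0002  0.0147  0.0016]
```

>>> arm_command --series "0 0 0 0 0.005 0.001 0; 0 0 0 0 0.005 0 0; 0 0 0 0 0.003 0 0; 0 0 0 0 0 0 0; 0 0 0 0 0.001 0 0; 0 0 0 0 0 0 0"

```text
time: 11.35
tool_pos: [0.5462, -0.0594, 0.0703]
ee_rot: [-1.57, 0.001, 0.341]
wrist_force: [0.4, -0.7, -0.5]
width: 0.0005
```

>>> arm_command --series "0 0 0 0 0.001 0 0"

```text
time: 11.45
tool_pos: [0.5464, -0.0593, 0.0696]
ee_rot: [-1.57, 0.0, 0.341]
wrist_force: [0.3, 0.2, -0.2]
width: 0.0006
```

>>> arm_command --series "0 0 0 0 0.001 0 0"

```text
time: 11.55
tool_pos: [0.5465, -0.0593, 0.0687]
ee_rot: [-1.57, 0.0, 0.341]
wrist_force: [0.9, 0.6, 0.7]
width: 0.0008
```

>>> arm_command --series "0 0 0 0 0.001 0 0"

```text
time: 11.65
tool_pos: [0.5466, -0.0593, 0.0681]
ee_rot: [-1.57, -0.0, 0.341]
wrist_force: [-1.3, 0.7, 3.3]
width: 0.0002
```

>>> arm_command --series "0 0 0 0 0.001 0 0"

```text
time: 11.75
tool_pos: [0.5467, -0.0593, 0.0679]
ee_rot: [-1.57, -0.0, 0.341]
wrist_force: [-3.5, 0.1, 3.5]
width: 0.0007
```

>>> arm_command --series "0 0 0 0 0.001 0 0"

```text
time: 11.85
tool_pos: [0.5467, -0.0593, 0.0676]
ee_rot: [-1.571, -0.001, 0.341]
wrist_force: [-2.6, 1.3, 4.9]
width: 0.0009
```

>>> arm_command --series "0 0 0 0 -0.008 0 0; 0 0 0 0 -0.012 0 0; 0 0 0 0 -0.006 0 0; 0 0 0 0 0 0 0; 0 0 0 0 0 0.03 0; 0 0 0 0 0 0.04 0; 0 0 0 0 0 0.04 0; 0 0 0 0 0 0.018 0; 0 0 0 0 0 0 0; 0 0 0 0 0 0 0"

```text
time: 12.85
tool_pos: [0.5042, 0.0635, 0.0953]
ee_rot: [-1.573, -0.004, 0.338]
wrist_force: [-0.0, 0.1, 0.7]
width: 0.0002
```

Run:
```python
from h import *
rel([.5022,.0699,.065])
```

```text
t 12.85 pos [0.5042 0.0635 0.0953] F [-0.01  0.1   0.7 ] w 0.0002
turn [ 0.002 -0.002  0.004] shift [0.0001 0.0302 0.0068]
```

Key 4 is up too: 4.9 N at 0.0676. I'm back over key 1, so I'll descend and press it.

>>> arm_command --series "0.002 -0.002 0.004 0 0.006 0.006 0; 0 0 0 0 0.008 0 0; 0 0 0 0 0.008 0 0; 0 0 0 0 0.003 0 0; 0 0 0 0 0 0 0; 0 0 0 0 0 0 0"

```text
time: 13.45
tool_pos: [0.5028, 0.0656, 0.0664]
ee_rot: [-1.571, 0.003, 0.335]
wrist_force: [-0.5, -0.7, -0.6]
width: 0.0003
```

Run:
```python
from h import *
rel([.5022,.0699,.063])
```

```text
t 13.45 pos [0.5028 0.0656 0.0664] F [-0.54 -0.75 -0.59] w 0.0003
turn [ 0.    -0.005 -0.003] shift [0.0009 0.0034 0.0043]
```

>>> arm_command --series "0 -0.005 -0.003 0.001 0 0.004 0; 0 0 0 0 0.001 0 0; 0 0 0 0 0.001 0 0; 0 0 0 0 0.001 0 0; 0 0 0 0 0 0 0"

```text
time: 13.95
tool_pos: [0.5031, 0.07, 0.0642]
ee_rot: [-1.572, -0.002, 0.34]
wrist_force: [0.0, 0.9, 1.1]
width: 0.0003
```

>>> arm_command --series "0 0 0 0 0.002 0 0"

```text
time: 14.05
tool_pos: [0.5034, 0.0701, 0.0625]
ee_rot: [-1.572, -0.003, 0.34]
wrist_force: [-0.4, -0.1, 0.0]
width: 0.0007
```

>>> arm_command --series "0 0 0 0 0.002 0 0"

```text
time: 14.15
tool_pos: [0.5035, 0.0701, 0.0611]
ee_rot: [-1.572, -0.003, 0.34]
wrist_force: [-3.2, -0.4, 6.5]
width: 0.0003
```

>>> arm_command --series "0 0 0 0 0.003 0 0"

```text
time: 14.25
tool_pos: [0.5035, 0.07, 0.0598]
ee_rot: [-1.572, -0.003, 0.34]
wrist_force: [-5.0, -1.3, 12.4]
width: 0.0003
```

>>> arm_command --series "0 0 0 0 0.003 0 0"

```text
time: 14.35
tool_pos: [0.5035, 0.0701, 0.0589]
ee_rot: [-1.573, -0.003, 0.341]
wrist_force: [-5.2, 0.5, 11.9]
width: 0.0001
```

>>> arm_command --series "0 0 0 0 0.003 0 0"

```text
time: 14.45
tool_pos: [0.5035, 0.07, 0.0582]
ee_rot: [-1.573, -0.003, 0.341]
wrist_force: [-6.4, -0.7, 14.0]
width: 0.0004
```

>>> arm_command --series "0 0 0 0 0.004 0 0"

```text
time: 14.55
tool_pos: [0.5035, 0.07, 0.057]
ee_rot: [-1.573, -0.004, 0.341]
wrist_force: [-5.7, -0.7, 14.2]
width: 0.0007
```

>>> arm_command --series "0 0 0 0 0.004 0 0"

```text
time: 14.65
tool_pos: [0.5036, 0.0701, 0.0561]
ee_rot: [-1.573, -0.004, 0.341]
wrist_force: [-8.1, -0.2, 20.9]
width: 0.0004
```

>>> arm_command --series "0 0 0 0 0.004 0 0"

```text
time: 14.75
tool_pos: [0.5036, 0.0701, 0.0561]
ee_rot: [-1.574, -0.005, 0.341]
wrist_force: [-8.9, -0.2, 22.0]
width: 0.0006
```

The key is at its hard stop, with z at 0.056 and 22 N. I'll release it slowly and straight up, then move off to look.

>>> arm_command --series "0 0 0 0 -0.003 0 0; 0 0 0 0 -0.005 0 0; 0 0 0 0 -0.008 0 0; 0 0 0 0 -0.01 0 0; 0 0 0 0 -0.02 0 0; 0 0 0 0 -0.04 0 0; 0 0 0 0 -0.04 0 0; 0 0 0 0 0 0 0; 0 0 0 0 0 0 0"

```text
time: 15.65
tool_pos: [0.5022, 0.0701, 0.1903]
ee_rot: [-1.574, -0.004, 0.341]
wrist_force: [0.0, 0.3, -1.4]
width: 0.0003
```

>>> arm_command --series "0 0 0 0 0 0.04 0; 0 0 0 0 0 0.045 0; 0 0 0 0 0 0.045 0; 0 0 0 0 0 0.045 0; 0 0 0 0 0 0.045 0; 0 0 0 0 0 0.03 0; 0 0 0 0 0 0 0; 0 0 0 0 0 0 0"

```text
time: 16.45
tool_pos: [0.4121, 0.3106, 0.1755]
ee_rot: [-1.577, 0.016, 0.336]
wrist_force: [-0.2, 0.1, 0.1]
width: 0.0006
```

Run:
```python
from h import *
import cv2
o=robot.get_obs();print(o["time"],o["tool_pos"],o["qvel"].round(3))
a=robot.snapshot("top");b=robot.snapshot("side")
t0=cv2.imread("pics/top0.png")
s0=cv2.imread("pics/side0.png")
f=lambda im:cv2.resize(im[165:285,245:415],None,fx=2.3,fy=2.3,interpolation=cv2.INTER_CUBIC)
cv2.imwrite("pics/s2.png",np.hstack([f(s0),f(b)]))
g=lambda im:cv2.resize(im[150:290,230:470],None,fx=1.6,fy=1.6,interpolation=cv2.INTER_CUBIC)
cv2.imwrite("pics/t2.png",np.hstack([g(t0),g(a)]))
m=(a.min(2)>140).astype(np.uint8); m[:190]=0;m[235:]=0;m[:,:300]=0;m[:,405:]=0
n,l,s,c=cv2.connectedComponentsWithStats(m);print([c[i].round(1).tolist() for i in range(1,n) if s[i,4]>60])
```

```text
16.45 [0.41208364 0.31057496 0.17553868] [ 0.025  0.015  0.016  0.011 -0.007  0.004]
[[387.0, 198.9], [365.0, 204.4], [342.9, 209.9], [320.7, 215.4]]
```

View pics/s2.png

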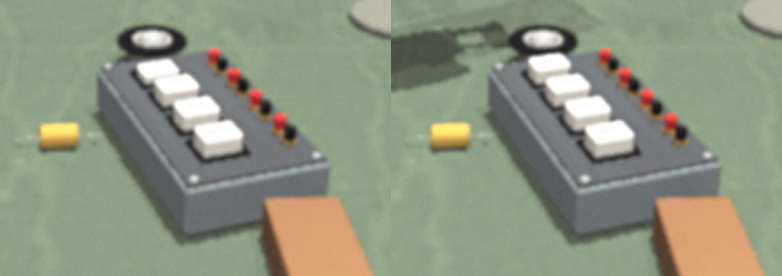

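View pics/t2.png

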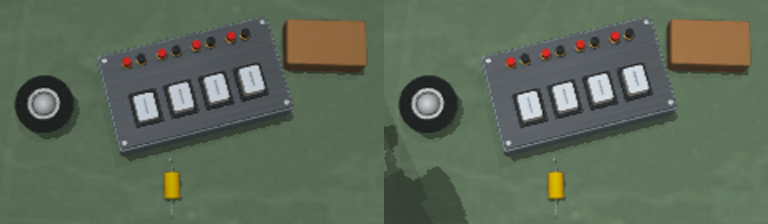

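In the side view after the press (right half), key 1 at (549,68) now stands as tall as the others. In the top view its centre moved from row 216.1 to 215.4, so it now fits the even spacing, and the tweeter, block and capacitor haven't moved. Handing in.

```bash
python3 -c "
from bench import robot
print(robot.close_job())"
```

```text
the job is handed in; nothing more can be done
None
```

The latched key was the leftmost one; I pressed it fully in, it sprang back up, and all four keys now look up. The job is handed in.

- **Tapping:** I tapped the keys left to right with about 5–7 N each. Key 1 met the fingers at z ≈ 0.061 m, the latched height. Keys 2, 3 and 4 met them at z ≈ 0.068 m, the up height.
- **Pressing:** I went back to key 1 and pressed it to its hard stop (z ≈ 0.056 m, about 22 N). I then let go slowly, straight up.
- **Last checks:** In the side view key 1 stands level with the others. In the top view its centre shifted to fit the even spacing of the row. The tweeter, sanding block and capacitor look unmoved, and the arm was clear of everything at about 16.5 s of the 42 s allowed.

No check failed or disagreed. I judged the final key heights from the pictures and did not tap the keys again.

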